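# Set out the toning paints dark to light

### The job

Set the four pots of brown toning paint out on the wooden ledge, one upright in the middle of each blue circle, graded by shade from the darkest beside the black end block to the lightest beside the white end block. Do not tip any pot over, and leave the jar of brushes standing where it is.

Things in the scene. Friction and masses are not known exactly. Their poses are not given: they have to be found in the camera images.
- pot_a: a round lidded pot, 46 mm in diameter (45 mm lid) and 60 mm tall, standing upright, about 120 g; body and lid are both a near-black brown (the darkest of the four shades), with a thin metal collar under the lid. Origin: centre of its underside, z up
- pot_b: a round lidded pot, 46 mm in diameter (45 mm lid) and 60 mm tall, standing upright, about 120 g; body and lid are both a mid chestnut brown (second darkest), with a thin metal collar under the lid. Origin: centre of its underside, z up
- pot_c: a round lidded pot, 46 mm in diameter (45 mm lid) and 60 mm tall, standing upright, about 120 g; body and lid are both a light tan brown (second lightest), with a thin metal collar under the lid. Origin: centre of its underside, z up
- pot_d: a round lidded pot, 46 mm in diameter (45 mm lid) and 60 mm tall, standing upright, about 120 g; body and lid are both pale cream (the lightest of the four shades), with a thin metal collar under the lid. Origin: centre of its underside, z up
- spot1: a flat pale-blue circle with a darker blue rim, 60 mm across, painted flush on the brown wooden ledge, an outer one; spot1 to spot4 stand in this order in one straight row, 80 mm apart centre to centre. Origin: circle's centre on the board's top face, z up, y along the row from spot1 to spot4
- spot2: a flat pale-blue circle with a darker blue rim, 60 mm across, painted flush on the brown wooden ledge, next to spot1. The ledge is a fixed board, 110 mm deep, 410 mm long and 10 mm thick. Origin: circle's centre on the board's top face, z up, y along the row from spot1 to spot4
- spot3: a flat pale-blue circle with a darker blue rim, 60 mm across, painted flush on the brown wooden ledge, next to spot4. Along the ledge's long side away from the robot runs a lip, 8 mm higher than the board, 60 mm from the row's centre line. Origin: circle's centre on the board's top face, z up, y along the row from spot1 to spot4
- spot4: a flat pale-blue circle with a darker blue rim, 60 mm across, painted flush on the brown wooden ledge, the other outer one. Origin: circle's centre on the board's top face, z up, y along the row from spot1 to spot4
- dark_end: a black block fixed on one end of the ledge, 70 mm across it, 30 mm along it, 22 mm high, centred 65 mm beyond the centre of the outer circle there: it marks the dark end of the row, which is sometimes by spot1 and sometimes by spot4. A white block of the same size marks the light end. Origin: centre of its underside
- brush_jar: a loose blue jar of brushes, a bystander: jar 68 mm in diameter and 90 mm tall, brushes sticking up to 190 mm, standing off to one side of the ledge. Leave it where it is. Origin: centre of its underside, z up
Not all that is in view belongs to the job. What is meant by the pot_a is not yellow, and is the larger of those in its own colour. There is more than one size of the pot_d; the job needs the largest.

How it is judged:
By the outcome, as a careful person would: the job done as asked, in the order asked, and still so for the second after the job is handed in, with the robot touching nothing.
It also fails if it takes over 96 s, if anything falls off the work surface, if the arm or the gripper's body presses on something with over 40 N, if the wrist force passes 120 N, or if a joint passes its speed limit or range.

### The arm

A 7-joint arm with a two-finger parallel gripper is mounted at the origin on the work surface. World frame = base frame: x ahead of the robot, y to its left, z up, the work surface at z = 0. Lengths are in m, angles in degrees, forces in N, time in s.
With the tool pointing down it reaches from about 0.35 to 0.9 m from the base axis. Payload 7.2 kg.
Tool frame: the origin (TCP) lies midway between the tips of the shut fingers; the grasp point (between the pads) lies 19 mm behind it; z points along the fingers, y is the line along which they close (so a half turn about z gives the same grasp; the last joint's range is limited). The gripper opens to 88 mm and grips with 3 to 60 N. Pads are 20 mm wide; open, the fingers measure 115 mm over their backs; the gripper's body (75 mm by 178 mm) begins 61 mm behind the grasp point.
Start: joints at [-78.564, 23.554, -0.728, 91.456, 0.321, 64.991, -4.71], TCP at [0.165, 0.603, 0.223] pointing down, gripper open.
Joint ranges: [-169.25, 169.25], [-16.82, 113.86], [-84.01, 82.57], [7.8, 145.47], [-59.2, 239.2], [7.22, 106.19], [-163.78, 163.78]. Speed limits (degrees/s): [136.94, 136.94, 172.46, 172.46, 180, 180, 180].

### API

Orientations are given as a 3x3 rotation matrix whose columns are the frame's x, y, z axes.
In Python, from station import manip gives the robot as it stands.
- The arm moves only by the shell command python3 -m handwheel 'ROWS' [FORCE]. ROWS is a JSON object of lists of equal length, an entry for each row: "claw": the gripper's target within -1 to 1 (shut at 1, half-way at 0, fully open at -1); "translation": the shift along the tool's x, y, z scaled (see below), a list of three; "spin": the turn about the tool's z scaled (see below). In form: {"claw": [claw, ...], "translation": [[x, y, z], ...], "spin": [spin, ...]}. A call has 1 to 8 rows; each row is the pose to reach, as a shift and turn from the pose commanded when the call began, along the tool's axes at that moment, turning the shorter way round; what a row does not reach only later rows make up. The controller multiplies each number of a shift by 300 mm and each number of a turn by pi rad. A row lasts 1/8 s, in which the tool goes at most 62.5 mm and 10.7 degrees, less where a joint would pass 70% of its speed; a pose out of reach is approached as far as the arm can. A call with a number of a shift or a turn outside -1 to 1 is refused whole. A call with a gripper value outside its range is refused whole. The fingers move at their own pace and stop on an object; FORCE is the grip in N (left out, the last holds). Time passes only in rows, so rows that repeat a pose let the fingers close. It gives the time, the measured TCP pose, the force, the opening and the grip force at its end, in the units of the state.
- manip.state(): the state, without advancing time (a new reading comes with each control period).
- manip.read_camera(name): name is "scene" or "side" or "wrist"; returns a dict with "pixels" (480x640x3 uint8, red, green, blue), "depth" (480x640 float32, m along the optical axis (not along the pixel's ray), 0 where there is no reading), "camera_matrix" (3x3 intrinsics, pixels), "cam_to_world" (4x4, takes a point from camera to world coordinates); the wrist camera has in their place "tool_from_camera" (4x4, takes a point from camera to tool coordinates, whose origin is the TCP and whose axes are the flange's). Camera axes: x right, y up, looking along -z (the intrinsics and any distortion apply to the point x, -y, -z); pixel columns grow to the right and rows downward; lengths in m; the calibration is good to about 2 mm. A picture is of the moment at which its call begins: read the wrist's pose just before it.
- manip.close_job(): hands the job in; it is judged then, once.
The state is a dict: "clock": time; "joints": joint angles; "joint_velocities": joint speeds; "tau": joint torques, N m; "tool_pos": TCP position; "tcp_rot": TCP orientation; "wrist_force": force on the tool from outside, world axes, zero at the start; "moment": the same for the moment, N m; "width": opening from 0.0 (shut) to 1.0 (fully open); "grasp_force": force on a finger pad.
Only numpy, scipy, OpenCV 4.12 (cv2) and the standard library are available. Lean on these libraries where they do the work, as an engineer would, in place of code of your own. Each camera call takes 0.05 s, during which the arm holds its last target. There are 200 camera calls.

## Working session

There is one attempt and no reset: what is moved stays moved. The work goes in short steps, Python scripts to look and compute and a shell command to move; the robot and the scene stay as the last step left them, time stands still between calls to the robot, and variables do not carry over. Pictures are saved under pics/ and viewed, at most 14 in all, crops included, and the job is handed in when it is done.

```bash
mkdir -p pics
cat > h.py <<'E'
from station import manip
import numpy as np, cv2
def snap(n,f):
    s=manip.state(); c=manip.read_camera(n); cv2.imwrite(f'pics/{f}.png',c['pixels'][:,:,::-1])
    if n=='wrist':
        T=np.eye(4);T[:3,:3]=s['tcp_rot'];T[:3,3]=s['tool_pos'];c['cam_to_world']=T@c['tool_from_camera']
    np.savez(f'pics/{f}.npz',**c); return c
def pt(c,u,v,z=None):
    K=c['camera_matrix'];M=c['cam_to_world']
    r=np.linalg.solve(K,[u,v,1.]); r=np.array([r[0],-r[1],-r[2]])
    if z is None: d=np.median(c['depth'][v-1:v+2,u-1:u+2]); return M[:3,:3]@(r*d)+M[:3,3]
    w=M[:3,:3]@r; return M[:3,3]+w*(z-M[2,3])/w[2]
E
python3 - <<'E'
from h import *
for n in('scene','side'):
    c=snap(n,n+'0');print(c['cam_to_world'].round(3).tolist(),[k for k in c])
s=manip.state();print(s)
E
```

```text
[[-0.704, -0.453, 0.547, 1.235], [0.71, -0.463, 0.531, 0.697], [0.013, 0.762, 0.648, 0.914], [0.0, 0.0, 0.0, 1.0]] ['pixels', 'depth', 'camera_matrix', 'cam_to_world']
[[0.848, 0.293, -0.442, 0.043], [-0.53, 0.497, -0.688, -0.751], [0.018, 0.817, 0.576, 0.66], [0.0, 0.0, 0.0, 1.0]] ['pixels', 'depth', 'camera_matrix', 'cam_to_world']
{'clock': 0.1, 'joints': array([-78.56314075,  23.59456852,  -0.7283929 ,  91.49591114,
         0.31929699,  64.99049144,  -4.70722606]), 'joint_velocities': array([-0.09529382,  0.04358471,  0.00231908, -0.06967897, -0.00225223,
        0.03379512, -0.02817165]), 'tau': array([ 2.41440372e-03, -5.89096713e+01,  6.43508490e-01, -2.91712081e+01,
       -5.38778328e-02,  1.44374484e-02,  6.52104836e-05]), 'tool_pos': array([0.16530109, 0.60230083, 0.22192645]), 'tcp_rot': array([[-9.64367482e-01,  2.64566196e-01, -2.94835439e-04],
       [ 2.64566351e-01,  9.64366545e-01, -1.34622323e-03],
       [-7.18357268e-05, -1.37625745e-03, -9.99999050e-01]]), 'wrist_force': array([ 0.18319145, -0.00530349,  0.71686422]), 'moment': array([-0.0427213 , -0.01504405, -0.02052843]), 'grasp_force': 0.0, 'width': 0.9997782430374882}
```

View pics/scene0.png

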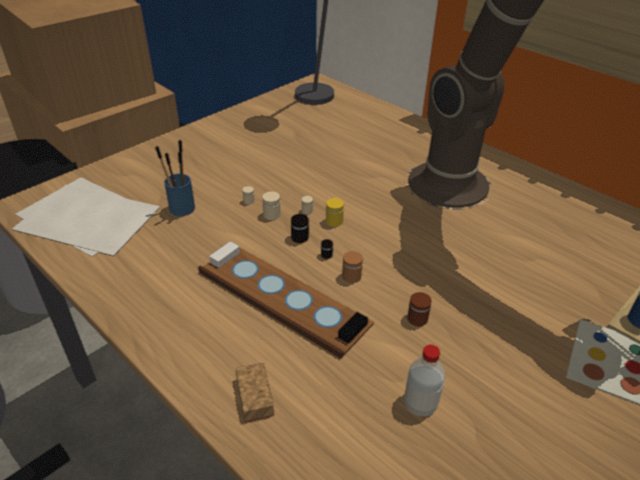

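View pics/side0.png

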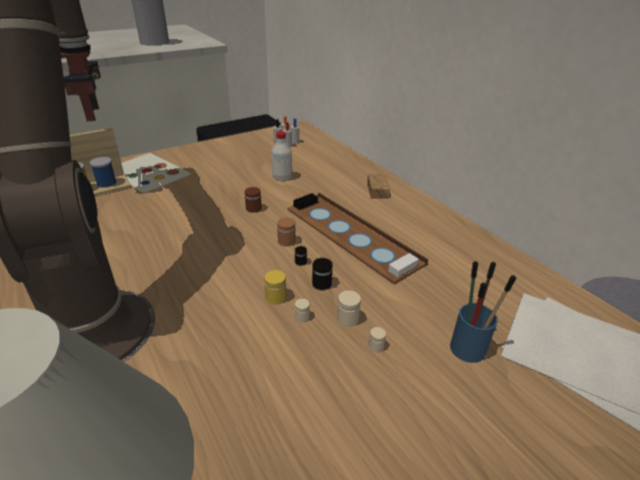

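The scene picture shows the spots at (245,270) by the white block, then (271,284), (299,300) and (328,317) by the black block. The large black pot is at (300,229), large cream (271,206), tan (352,267) and chestnut (420,309). The small black and cream pots and the yellow pot are distractors.

Run:
```python
from h import *
from scipy.spatial import cKDTree
from scipy.sparse.csgraph import connected_components
for n in('scene0','side0'):
    c=dict(np.load(f'pics/{n}.npz')); d=c['depth'];v,u=np.nonzero(d>0)
    r=np.linalg.inv(c['camera_matrix'])@np.stack([u,v,np.ones_like(u)]); p=(c['cam_to_world'][:3,:3]@(r*[[1],[-1],[-1]]*d[v,u])).T+c['cam_to_world'][:3,3]
    m=(p[:,2]>.025)&(p[:,2]<.1)&(p[:,0]>.2)&(p[:,0]<.95)&(abs(p[:,1])<.6); p=p[m];col=c['pixels'][v,u][m]
    k,l=connected_components(cKDTree(p).sparse_distance_matrix(cKDTree(p),.012))
    for i in range(k):
        q=p[l==i]
        if len(q)<40: continue
        t=q[q[:,2]>q[:,2].max()-.006]; (x,y),R=cv2.minEnclosingCircle(t[:,:2].astype('f4'))
        print(n,len(q),'top',q[:,2].max().round(3),'c',round(x,3),round(y,3),'R',round(R,3),np.median(col[l==i],0))
c=dict(np.load('pics/scene0.npz'))
for a in[(245,270),(271,284),(299,300),(328,317)]: print(pt(c,*a).round(3),pt(c,*a,z=.01).round(3))
c=dict(np.load('pics/side0.npz'))
for a in[(383,256),(360,240),(340,227),(320,214)]: print(pt(c,*a).round(3),pt(c,*a,z=.01).round(3))
```

```text
scene0 820 top 0.1 c 0.61 -0.419 R 0.025 [38. 53. 63.]
scene0 101 top 0.042 c 0.462 -0.324 R 0.017 [162. 146. 116.]
scene0 321 top 0.064 c 0.458 -0.235 R 0.026 [123. 112.  89.]
scene0 100 top 0.043 c 0.379 -0.182 R 0.016 [177.  156.5 123.5]
scene0 327 top 0.063 c 0.36 -0.101 R 0.024 [126. 107.  42.]
scene0 361 top 0.063 c 0.471 -0.116 R 0.024 [22. 18. 16.]
scene0 136 top 0.043 c 0.47 -0.022 R 0.016 [30.5 25.5 22. ]
scene0 300 top 0.035 c 0.656 -0.176 R 0.038 [198. 191. 180.]
scene0 423 top 0.063 c 0.482 0.071 R 0.024 [112.  83.  58.]
scene0 503 top 0.063 c 0.479 0.259 R 0.023 [89. 49. 29.]
scene0 402 top 0.035 c 0.61 0.191 R 0.037 [15. 15. 15.]
scene0 1092 top 0.1 c 0.646 0.393 R 0.031 [105. 102.  94.]
scene0 1407 top 0.038 c 0.855 0.166 R 0.055 [139. 108.  71.]
side0 92 top 0.089 c 0.778 0.598 R 0.005 [99. 91. 86.]
side0 472 top 0.1 c 0.638 0.384 R 0.03 [119. 116. 110.]
side0 310 top 0.036 c 0.85 0.16 R 0.056 [136. 107.  76.]
side0 271 top 0.062 c 0.475 0.256 R 0.024 [75. 48. 33.]
side0 169 top 0.035 c 0.608 0.183 R 0.037 [14. 14. 14.]
side0 343 top 0.062 c 0.478 0.067 R 0.024 [104.  81.  61.]
side0 129 top 0.041 c 0.466 -0.026 R 0.016 [27. 24. 21.]
side0 284 top 0.034 c 0.653 -0.18 R 0.037 [192. 186. 178.]
side0 447 top 0.062 c 0.466 -0.12 R 0.023 [21. 17. 16.]
side0 489 top 0.062 c 0.356 -0.106 R 0.023 [140. 117.  62.]
side0 543 top 0.063 c 0.453 -0.24 R 0.023 [149. 138. 116.]
side0 191 top 0.042 c 0.376 -0.187 R 0.015 [178. 160. 132.]
side0 1673 top 0.1 c 0.607 -0.423 R 0.026 [43. 58. 68.]
side0 222 top 0.042 c 0.458 -0.328 R 0.016 [180. 164. 134.]
[ 0.651 -0.111  0.01 ] [ 0.651 -0.111  0.01 ]
[ 0.639 -0.034  0.01 ] [ 0.639 -0.034  0.01 ]
[0.628 0.046 0.01 ] [0.629 0.047 0.01 ]
[0.62  0.127 0.01 ] [0.619 0.126 0.01 ]
[ 0.645 -0.119  0.01 ] [ 0.645 -0.119  0.01 ]
[ 0.636 -0.037  0.011] [ 0.637 -0.036  0.01 ]
[0.627 0.039 0.01 ] [0.627 0.039 0.01 ]
[0.617 0.123 0.008] [0.616 0.121 0.01 ]
```

```bash
cat > go.py <<'E'
# usage: go.py x y z -> shift (units) from the present pose and spin to bring tool y to 7.2 deg
import sys; from h import *
s=manip.state();R=s['tcp_rot'];t=np.array(list(map(float,sys.argv[1:4])))
a=np.degrees(np.arctan2(R[1,1],R[0,1]))
print((R.T@(t-s['tool_pos'])/.3).round(3),'spin',round((a-7.2)/180,4),'clock',s['clock'],'pos',s['tool_pos'].round(4),'w',round(s['width'],3),'j7',s['joints'][6].round(1))
E
python3 go.py .36 .35 .2
```

```text
[-0.848 -0.639  0.074] spin 0.3748 clock 0.1 pos [0.1653 0.6023 0.2219] w 1.0 j7 -4.7
```

```bash
python3 -m handwheel '{"claw":[-1,-1,-1,-1,-1,-1,-1,-1],"translation":[[-0.17,-0.13,0.02],[-0.34,-0.26,0.04],[-0.51,-0.38,0.06],[-0.68,-0.51,0.07],[-0.85,-0.64,0.07],[-0.85,-0.64,0.07],[-0.85,-0.64,0.07],[-0.85,-0.64,0.07]],"spin":[0.05,0.1,0.15,0.2,0.25,0.31,0.375,0.375]}' 30
python3 go.py .42 .07 .2
```

```text
clock: 1.1
tool_pos: [0.3604, 0.3499, 0.2015]
tcp_rot: [[-0.125, 0.992, -0.0], [0.992, 0.125, -0.0], [-0.0, -0.0, -1.0]]
wrist_force: [0.2, -0.5, 0.1]
width: 1.005
grasp_force: 0.0
[-0.95   0.081  0.005] spin -0.0002 clock 1.1 pos [0.3604 0.3499 0.2015] w 1.005 j7 -37.8
```

```bash
python3 -m handwheel '{"claw":[-1,-1,-1,-1,-1,-1],"translation":[[-0.19,0.02,0],[-0.38,0.03,0],[-0.57,0.05,0],[-0.76,0.07,0],[-0.95,0.08,0],[-0.95,0.08,0]],"spin":[0,0,0,0,0,0]}'
python3 go.py .44 -.118 .2
```

```text
clock: 1.85
tool_pos: [0.4201, 0.0667, 0.2018]
tcp_rot: [[-0.122, 0.992, 0.0], [0.992, 0.122, -0.0], [-0.0, 0.0, -1.0]]
wrist_force: [0.5, 1.1, -1.1]
width: 0.998
grasp_force: 0.0
[-0.619 -0.01   0.006] spin -0.001 clock 1.85 pos [0.4201 0.0667 0.2018] w 0.998 j7 -5.0
```

```bash
python3 -m handwheel '{"claw":[-1,-1,-1,-1,-1],"translation":[[-0.2,0,0],[-0.4,0,0],[-0.62,-0.01,0],[-0.62,-0.01,0],[-0.62,-0.01,0]],"spin":[0,0,0,0,0]}'
cat > w.py <<'E'
# wrist look: tops of pots near z=.06 as clusters
import sys; from h import *
from scipy.spatial import cKDTree
from scipy.sparse.csgraph import connected_components
c=snap('wrist',sys.argv[1]); lo,hi=map(float,sys.argv[2:4])
d=c['depth'];v,u=np.nonzero(d>0)
r=np.linalg.inv(c['camera_matrix'])@np.stack([u,v,np.ones_like(u)]); p=(c['cam_to_world'][:3,:3]@(r*[[1],[-1],[-1]]*d[v,u])).T+c['cam_to_world'][:3,3]
m=(p[:,2]>lo)&(p[:,2]<hi)&(u%2==0)&(v%2==0); p=p[m];col=c['pixels'][v,u][m]
k,l=connected_components(cKDTree(p).sparse_distance_matrix(cKDTree(p),.005))
for i in range(k):
    q=p[l==i]
    if len(q)<60: continue
    (x,y),R=cv2.minEnclosingCircle(q[:,:2].astype('f4'))
    print(len(q),'c',round(x,4),round(y,4),'R',round(R,4),'z',np.median(q[:,2]).round(4),np.median(col[l==i],0))
E
python3 w.py w1 .054 .066; python3 go.py .4685 -.118 .03
```

```text
clock: 2.48
tool_pos: [0.4401, -0.1134, 0.2013]
tcp_rot: [[-0.127, 0.992, -0.001], [0.992, 0.127, 0.0], [0.0, -0.001, -1.0]]
wrist_force: [0.1, 0.8, 0.3]
width: 0.999
grasp_force: 0.0
705 c 0.3603 -0.1043 R 0.0224 z 0.0603 [242. 230.  10.]
652 c 0.4696 -0.118 R 0.0224 z 0.0603 [24. 19. 16.]
423 c 0.4564 -0.2375 R 0.0224 z 0.0601 [242. 239. 200.]
[-0.03   0.092  0.571] spin 0.0009 clock 2.525 pos [ 0.4401 -0.1128  0.2013] w 1.002 j7 23.6
```

View pics/w1.png

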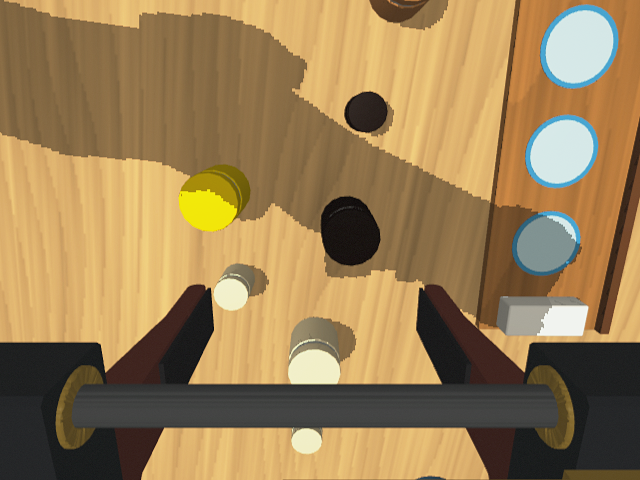

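```bash
python3 - <<'E'
from h import *
c=dict(np.load('pics/w1.npz'))
for a in[(579,46),(562,151),(547,243)]: print(pt(c,*a).round(4),pt(c,*a,z=.01).round(4))
E
python3 go.py .4696 -.118 .015
```

```text
[0.6285 0.0447 0.0119] [0.6295 0.0451 0.01  ]
[ 0.6389 -0.0346  0.0117] [ 0.6399 -0.0346  0.01  ]
[ 0.6495 -0.114   0.0112] [ 0.6502 -0.1143  0.01  ]
[-0.03   0.096  0.621] spin 0.0009 clock 2.525 pos [ 0.4401 -0.1128  0.2013] w 1.002 j7 23.6
```

```bash
python3 -m handwheel '{"claw":[-1,-1,-1,-1,-1,-1,-1],"translation":[[-0.03,0.096,0],[-0.03,0.096,0.15],[-0.03,0.096,0.3],[-0.03,0.096,0.45],[-0.03,0.096,0.57],[-0.03,0.096,0.62],[-0.03,0.096,0.62]],"spin":[0,0,0,0,0,0,0]}'
python3 -m handwheel '{"claw":[1,1,1,1,1,1],"translation":[[0,0,0],[0,0,0],[0,0,0],[0,0,0],[0,0,0],[0,0,0]],"spin":[0,0,0,0,0,0]}' 20
```

```text
clock: 3.4
tool_pos: [0.4695, -0.1188, 0.0153]
tcp_rot: [[-0.126, 0.992, -0.001], [0.992, 0.126, 0.001], [0.001, -0.001, -1.0]]
wrist_force: [-0.8, -0.4, -0.2]
width: 0.998
grasp_force: 0.0
clock: 4.15
tool_pos: [0.4697, -0.1199, 0.0158]
tcp_rot: [[-0.125, 0.992, 0.0], [0.992, 0.125, 0.0], [0.0, 0.0, -1.0]]
wrist_force: [-1.0, 0.9, 4.9]
width: 0.519
grasp_force: 20.0
```

```bash
python3 -m handwheel '{"claw":[1,1,1,1],"translation":[[0,0,-0.1],[0,0,-0.22],[0,0,-0.33],[0,0,-0.33]],"spin":[0,0,0,0]}'
python3 go.py .6185 .1228 .115
```

```text
clock: 4.65
tool_pos: [0.471, -0.1201, 0.1162]
tcp_rot: [[-0.125, 0.992, 0.004], [0.992, 0.125, 0.0], [-0.0, 0.004, -1.0]]
wrist_force: [0.1, 0.2, -2.2]
width: 0.522
grasp_force: 20.0
[0.742 0.589 0.006] spin -0.0002 clock 4.65 pos [ 0.471  -0.1201  0.1162] w 0.522 j7 33.4
```

```bash
python3 -m handwheel '{"claw":[1,1,1,1,1,1,1,1],"translation":[[0.1,0.08,0],[0.22,0.18,0],[0.34,0.27,0],[0.46,0.37,0],[0.58,0.46,0],[0.7,0.55,0],[0.742,0.587,0],[0.742,0.587,0]],"spin":[0,0,0,0,0,0,0,0]}'
python3 go.py .6185 .1228 .027
```

```text
clock: 5.65
tool_pos: [0.6162, 0.1232, 0.113]
tcp_rot: [[-0.126, 0.992, -0.002], [0.992, 0.126, -0.001], [-0.001, -0.002, -1.0]]
wrist_force: [-0.1, -0.8, -1.5]
width: 0.521
grasp_force: 20.0
[-0.002  0.008  0.287] spin 0.0002 clock 5.65 pos [0.6162 0.1232 0.113 ] w 0.521 j7 10.3
```

```bash
python3 -m handwheel '{"claw":[1,1,1,1,1,1],"translation":[[0,0.005,0.1],[0,0.005,0.2],[0,0.005,0.25],[0,0.005,0.28],[0,0.005,0.285],[0,0.005,0.285]],"spin":[0,0,0,0,0,0]}'
python3 go.py .6185 .1228 .027
```

```text
clock: 6.4
tool_pos: [0.6187, 0.123, 0.0299]
tcp_rot: [[-0.124, 0.992, 0.001], [0.992, 0.124, 0.0], [0.0, 0.001, -1.0]]
wrist_force: [-0.5, -0.8, -1.2]
width: 0.521
grasp_force: 20.0
[-0.    -0.001  0.01 ] spin -0.0003 clock 6.4 pos [0.6187 0.123  0.0299] w 0.521 j7 13.4
```

```bash
python3 -m handwheel '{"claw":[1,1,1],"translation":[[0,0,0.007],[0,0,0.01],[0,0,0.01]],"spin":[0,0,0]}'
python3 go.py .6185 .1228 .026
```

```text
clock: 6.78
tool_pos: [0.6182, 0.1232, 0.0262]
tcp_rot: [[-0.125, 0.992, 0.0], [0.992, 0.125, 0.0], [0.0, 0.0, -1.0]]
wrist_force: [-0.5, -1.1, -0.8]
width: 0.523
grasp_force: 20.0
[-0.001  0.001  0.001] spin -0.0002 clock 6.775 pos [0.6182 0.1232 0.0262] w 0.523 j7 13.6
```

```bash
python3 -m handwheel '{"claw":[1,1,-0.45,-0.45,-0.45,-0.45],"translation":[[0,0,0.003],[0,0,0.003],[0,0,0.003],[0,0,0.003],[0,0,0.003],[0,0,0.003]],"spin":[0,0,0,0,0,0]}'
python3 -m handwheel '{"claw":[-0.45,-0.45,-0.45,-1,-1],"translation":[[0,0,-0.12],[0,0,-0.3],[0,0,-0.48],[0,0,-0.55],[0,0,-0.55]],"spin":[0,0,0,0,0]}'
python3 go.py .455 .22 .19
```

```text
clock: 7.52
tool_pos: [0.6182, 0.123, 0.0252]
tcp_rot: [[-0.125, 0.992, -0.0], [0.992, 0.125, -0.0], [-0.0, -0.0, -1.0]]
wrist_force: [-0.1, -0.5, 0.5]
width: 0.721
grasp_force: 0.0
clock: 8.15
tool_pos: [0.6191, 0.1232, 0.1919]
tcp_rot: [[-0.125, 0.992, 0.003], [0.992, 0.125, 0.001], [0.001, 0.003, -1.0]]
wrist_force: [0.0, 0.2, 1.2]
width: 0.913
grasp_force: 0.0
[ 0.388 -0.503  0.005] spin -0.0002 clock 8.15 pos [0.6191 0.1232 0.1919] w 0.913 j7 7.8
```

```bash
python3 -m handwheel '{"claw":[-1,-1,-1,-1,-1,-1],"translation":[[0.1,-0.13,0],[0.2,-0.26,0],[0.3,-0.39,0],[0.39,-0.503,0],[0.39,-0.503,0],[0.39,-0.503,0]],"spin":[0,0,0,0,0,0]}'
python3 w.py w2 .054 .073; python3 go.py .478 .258 .016
```

```text
clock: 8.9
tool_pos: [0.454, 0.2199, 0.1896]
tcp_rot: [[-0.125, 0.992, -0.0], [0.992, 0.125, -0.001], [-0.001, -0.0, -1.0]]
wrist_force: [0.3, -0.5, 0.7]
width: 1.001
grasp_force: 0.0
369 c 0.6309 0.3755 R 0.0249 z 0.0637 [125. 123. 110.]
771 c 0.4793 0.2569 R 0.0226 z 0.0603 [145.  76.  38.]
115 c 0.6211 0.1396 R 0.0131 z 0.0694 [23. 18. 16.]
[0.118 0.094 0.579] spin -0.0006 clock 8.95 pos [0.4545 0.2195 0.1897] w 1.0 j7 -12.5
```

View pics/w2.png

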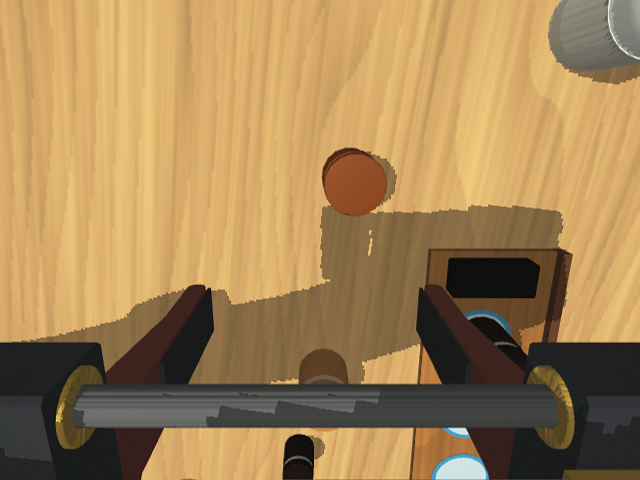

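The chestnut lid is at (355,180), and the black pot stands upright in the dark-end circle around (495,340).

```bash
python3 go.py .479 .257 .016; python3 -m handwheel '{"claw":[-1,-1,-1,-1,-1,-1,-1],"translation":[[0.113,0.096,0],[0.113,0.096,0.12],[0.113,0.096,0.3],[0.113,0.096,0.45],[0.113,0.096,0.55],[0.113,0.096,0.579],[0.113,0.096,0.579]],"spin":[0,0,0,0,0,0,0]}'
python3 -m handwheel '{"claw":[1,1,1,1,1,1],"translation":[[0,0,0],[0,0,0],[0,0,0],[0,0,0],[0,0,0],[0,0,0]],"spin":[0,0,0,0,0,0]}' 20
python3 -m handwheel '{"claw":[1,1,1,1],"translation":[[0,0,-0.1],[0,0,-0.22],[0,0,-0.36],[0,0,-0.36]],"spin":[0,0,0,0]}'
python3 go.py .6285 .0447 .125
```

```text
[0.114 0.096 0.579] spin -0.0006 clock 8.95 pos [0.4545 0.2195 0.1897] w 1.0 j7 -12.5
clock: 9.82
tool_pos: [0.479, 0.2566, 0.0164]
tcp_rot: [[-0.123, 0.992, -0.0], [0.992, 0.123, -0.001], [-0.001, -0.0, -1.0]]
wrist_force: [-0.4, 0.8, 0.5]
width: 0.996
grasp_force: 0.0
clock: 10.58
tool_pos: [0.4783, 0.2577, 0.0167]
tcp_rot: [[-0.125, 0.992, 0.0], [0.992, 0.125, 0.0], [0.0, 0.0, -1.0]]
wrist_force: [-0.9, -0.5, 3.3]
width: 0.52
grasp_force: 20.0
clock: 11.08
tool_pos: [0.4799, 0.2583, 0.1271]
tcp_rot: [[-0.124, 0.992, 0.004], [0.992, 0.124, 0.003], [0.003, 0.004, -1.0]]
wrist_force: [-0.4, 0.3, -1.3]
width: 0.52
grasp_force: 20.0
[-0.768  0.403  0.007] spin -0.0003 clock 11.075 pos [0.4799 0.2583 0.1271] w 0.52 j7 -9.2
```

```bash
python3 -m handwheel '{"claw":[1,1,1,1,1,1,1,1],"translation":[[-0.1,0.06,0],[-0.24,0.13,0],[-0.38,0.2,0],[-0.52,0.27,0],[-0.66,0.35,0],[-0.768,0.405,0],[-0.768,0.405,0],[-0.768,0.405,0]],"spin":[0,0,0,0,0,0,0,0]}'
python3 go.py .6285 .0447 .03
```

```text
clock: 12.08
tool_pos: [0.6265, 0.0447, 0.1232]
tcp_rot: [[-0.125, 0.992, -0.002], [0.992, 0.125, 0.0], [0.001, -0.002, -1.0]]
wrist_force: [-1.7, 0.6, -1.0]
width: 0.517
grasp_force: 20.0
[-0.001  0.007  0.311] spin -0.0002 clock 12.075 pos [0.6265 0.0447 0.1232] w 0.517 j7 17.3
```

```bash
python3 -m handwheel '{"claw":[1,1,1,1,1,1],"translation":[[0,0.005,0.1],[0,0.005,0.2],[0,0.005,0.28],[0,0.005,0.31],[0,0.005,0.31],[0,0.005,0.31]],"spin":[0,0,0,0,0,0]}'
python3 go.py .6285 .0447 .0262
```

```text
clock: 12.82
tool_pos: [0.6296, 0.0447, 0.0325]
tcp_rot: [[-0.125, 0.992, 0.001], [0.992, 0.125, 0.0], [0.0, 0.001, -1.0]]
wrist_force: [-0.4, -0.7, -0.7]
width: 0.52
grasp_force: 20.0
[ 0.001 -0.004  0.021] spin -0.0001 clock 12.825 pos [0.6296 0.0447 0.0325] w 0.52 j7 20.8
```

```bash
python3 -m handwheel '{"claw":[1,1,1,1],"translation":[[0,-0.003,0.01],[0,-0.003,0.019],[0,-0.003,0.022],[0,-0.003,0.022]],"spin":[0,0,0,0]}'
```

```text
clock: 13.32
tool_pos: [0.6284, 0.0442, 0.0266]
tcp_rot: [[-0.125, 0.992, 0.001], [0.992, 0.125, 0.001], [0.001, 0.001, -1.0]]
wrist_force: [-4.5, 0.2, 13.9]
width: 0.519
grasp_force: 20.0
```

Touched down; release and rise.

```bash
python3 -m handwheel '{"claw":[-0.45,-0.45,-0.45,-0.45],"translation":[[0,0,0],[0,0,0],[0,0,0],[0,0,0]],"spin":[0,0,0,0]}'
python3 -m handwheel '{"claw":[-0.45,-0.45,-0.45,-1,-1],"translation":[[0,0,-0.12],[0,0,-0.3],[0,0,-0.48],[0,0,-0.55],[0,0,-0.55]],"spin":[0,0,0,0,0]}'
python3 go.py .46 .02 .19
```

```text
clock: 13.82
tool_pos: [0.628, 0.0441, 0.0248]
tcp_rot: [[-0.125, 0.992, -0.0], [0.992, 0.125, -0.0], [-0.0, -0.0, -1.0]]
wrist_force: [0.9, 1.0, 0.0]
width: 0.725
grasp_force: 0.0
clock: 14.45
tool_pos: [0.629, 0.0442, 0.1916]
tcp_rot: [[-0.125, 0.992, 0.003], [0.992, 0.125, 0.001], [0.001, 0.003, -1.0]]
wrist_force: [-0.3, 0.7, -0.5]
width: 0.913
grasp_force: 0.0
[-0.01  -0.569  0.003] spin -0.0002 clock 14.45 pos [0.629  0.0442 0.1916] w 0.913 j7 15.2
```

```bash
python3 -m handwheel '{"claw":[-1,-1,-1,-1,-1,-1],"translation":[[-0.01,-0.14,0],[-0.01,-0.28,0],[-0.01,-0.42,0],[-0.01,-0.57,0],[-0.01,-0.57,0],[-0.01,-0.57,0]],"spin":[0,0,0,0,0,0]}'
python3 w.py w3 .054 .073; python3 go.py .481 .068 .016
```

```text
clock: 15.2
tool_pos: [0.4592, 0.0203, 0.1895]
tcp_rot: [[-0.125, 0.992, 0.0], [0.992, 0.125, -0.0], [-0.0, 0.0, -1.0]]
wrist_force: [1.0, -0.3, -0.6]
width: 0.999
grasp_force: 0.0
1142 c 0.6184 0.1247 R 0.0226 z 0.0703 [32. 24. 19.]
799 c 0.4817 0.0681 R 0.0224 z 0.0603 [220. 151.  84.]
904 c 0.6289 0.0439 R 0.0229 z 0.0702 [87. 47. 26.]
[0.149 0.09  0.579] spin -0.0 clock 15.25 pos [0.4596 0.0202 0.1896] w 1.0 j7 8.1
```

View pics/w3.png

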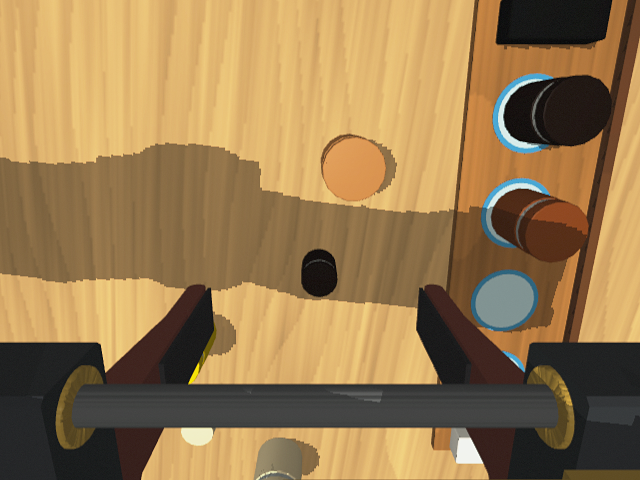

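Black and chestnut stand upright within 1 mm of their targets. The tan lid is at (354,168) and the next empty circle at (504,301).

```bash
python3 -m handwheel '{"claw":[-1,-1,-1,-1,-1,-1,-1],"translation":[[0.149,0.09,0],[0.149,0.09,0.12],[0.149,0.09,0.3],[0.149,0.09,0.45],[0.149,0.09,0.55],[0.149,0.09,0.579],[0.149,0.09,0.579]],"spin":[0,0,0,0,0,0,0]}'
python3 -m handwheel '{"claw":[1,1,1,1,1,1],"translation":[[0,0,0],[0,0,0],[0,0,0],[0,0,0],[0,0,0],[0,0,0]],"spin":[0,0,0,0,0,0]}' 20
python3 -m handwheel '{"claw":[1,1,1,1],"translation":[[0,0,-0.1],[0,0,-0.22],[0,0,-0.36],[0,0,-0.36]],"spin":[0,0,0,0]}'
python3 go.py .639 -.0347 .125
```

```text
clock: 16.12
tool_pos: [0.4805, 0.0673, 0.0159]
tcp_rot: [[-0.124, 0.992, -0.001], [0.992, 0.124, -0.001], [-0.001, -0.001, -1.0]]
wrist_force: [1.0, 0.5, 0.9]
width: 0.999
grasp_force: 0.0
clock: 16.88
tool_pos: [0.4802, 0.0677, 0.0165]
tcp_rot: [[-0.125, 0.992, 0.0], [0.992, 0.125, 0.0], [0.0, 0.0, -1.0]]
wrist_force: [-0.9, 0.2, 5.2]
width: 0.515
grasp_force: 20.0
clock: 17.38
tool_pos: [0.4816, 0.0679, 0.1264]
tcp_rot: [[-0.125, 0.992, 0.004], [0.992, 0.125, 0.002], [0.001, 0.005, -1.0]]
wrist_force: [-0.0, -0.1, -1.4]
width: 0.522
grasp_force: 20.0
[-0.405  0.478  0.006] spin -0.0002 clock 17.375 pos [0.4816 0.0679 0.1264] w 0.522 j7 9.8
```

```bash
python3 -m handwheel '{"claw":[1,1,1,1,1,1,1],"translation":[[-0.08,0.1,0],[-0.18,0.21,0],[-0.28,0.33,0],[-0.38,0.44,0],[-0.405,0.48,0],[-0.405,0.48,0],[-0.405,0.48,0]],"spin":[0,0,0,0,0,0,0]}'
python3 go.py .639 -.0347 .03
```

```text
clock: 18.25
tool_pos: [0.6367, -0.0339, 0.1234]
tcp_rot: [[-0.125, 0.992, -0.002], [0.992, 0.125, 0.001], [0.001, -0.002, -1.0]]
wrist_force: [-0.3, 0.6, -0.5]
width: 0.521
grasp_force: 20.0
[-0.004  0.008  0.311] spin 0.0 clock 18.25 pos [ 0.6367 -0.0339  0.1234] w 0.521 j7 25.2
```

```bash
python3 -m handwheel '{"claw":[1,1,1,1,1,1],"translation":[[-0.003,0.004,0.1],[-0.003,0.004,0.2],[-0.003,0.004,0.28],[-0.003,0.004,0.31],[-0.003,0.004,0.318],[-0.003,0.004,0.318]],"spin":[0,0,0,0,0,0]}'
python3 go.py .639 -.0347 .0262
```

```text
clock: 19.0
tool_pos: [0.6398, -0.0355, 0.0297]
tcp_rot: [[-0.125, 0.992, 0.001], [0.992, 0.125, 0.0], [0.0, 0.001, -1.0]]
wrist_force: [0.8, -0.3, -0.5]
width: 0.52
grasp_force: 20.0
[ 0.003 -0.002  0.012] spin -0.0001 clock 19.0 pos [ 0.6398 -0.0355  0.0297] w 0.52 j7 28.8
```

```bash
python3 -m handwheel '{"claw":[1,1,1,1],"translation":[[0.002,-0.002,0.007],[0.002,-0.002,0.012],[0.002,-0.002,0.013],[0.002,-0.002,0.013]],"spin":[0,0,0,0]}'
```

```text
clock: 19.5
tool_pos: [0.639, -0.0351, 0.0265]
tcp_rot: [[-0.125, 0.992, 0.001], [0.992, 0.125, 0.001], [0.001, 0.001, -1.0]]
wrist_force: [-3.7, 0.7, 10.5]
width: 0.518
grasp_force: 20.0
```

```bash
python3 -m handwheel '{"claw":[-0.45,-0.45,-0.45,-0.45],"translation":[[0,0,0],[0,0,0],[0,0,0],[0,0,0]],"spin":[0,0,0,0]}'
python3 -m handwheel '{"claw":[-0.45,-0.45,-0.45,-1,-1],"translation":[[0,0,-0.12],[0,0,-0.3],[0,0,-0.48],[0,0,-0.55],[0,0,-0.55]],"spin":[0,0,0,0,0]}'
python3 go.py .435 -.27 .19
```

```text
clock: 20.0
tool_pos: [0.6387, -0.0353, 0.0248]
tcp_rot: [[-0.125, 0.992, -0.0], [0.992, 0.125, -0.0], [-0.0, -0.0, -1.0]]
wrist_force: [0.2, 0.2, -0.4]
width: 0.722
grasp_force: 0.0
clock: 20.62
tool_pos: [0.6396, -0.0354, 0.1916]
tcp_rot: [[-0.125, 0.992, 0.003], [0.992, 0.125, 0.0], [0.0, 0.003, -1.0]]
wrist_force: [-0.0, -1.0, 0.1]
width: 0.915
grasp_force: 0.0
[-0.691 -0.774  0.003] spin -0.0002 clock 20.625 pos [ 0.6396 -0.0354  0.1916] w 0.915 j7 23.2
```

```bash
python3 -m handwheel '{"claw":[-1,-1,-1,-1,-1,-1,-1,-1],"translation":[[-0.12,-0.13,0],[-0.24,-0.27,0],[-0.36,-0.4,0],[-0.48,-0.54,0],[-0.6,-0.67,0],[-0.69,-0.774,0],[-0.69,-0.774,0],[-0.69,-0.774,0]],"spin":[0,0,0,0,0,0,0,0]}'
python3 w.py w4 .054 .073; python3 go.py .456 -.2375 .016
```

```text
clock: 21.62
tool_pos: [0.4341, -0.2688, 0.189]
tcp_rot: [[-0.125, 0.992, -0.001], [0.992, 0.125, 0.001], [0.001, -0.001, -1.0]]
wrist_force: [0.2, 0.4, 0.5]
width: 0.999
grasp_force: 0.0
761 c 0.4565 -0.2385 R 0.0223 z 0.0604 [228. 226. 180.]
[0.093 0.085 0.577] spin 0.0002 clock 21.675 pos [ 0.4345 -0.2684  0.1891] w 0.997 j7 48.4
```

View pics/w4.png

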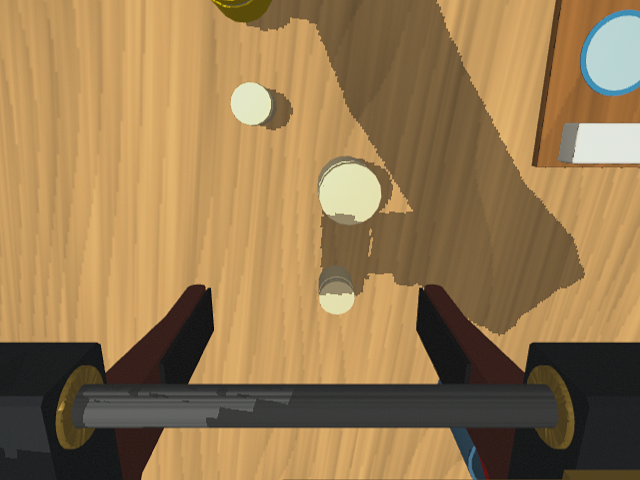

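The large cream lid is at (350,192), with the two smaller cream pots clear of the fingers.

```bash
python3 -m handwheel '{"claw":[-1,-1,-1,-1,-1,-1,-1],"translation":[[0.09,0.087,0],[0.09,0.087,0.12],[0.09,0.087,0.3],[0.09,0.087,0.45],[0.09,0.087,0.55],[0.09,0.087,0.577],[0.09,0.087,0.577]],"spin":[0,0,0,0,0,0,0]}'
python3 -m handwheel '{"claw":[1,1,1,1,1,1],"translation":[[0,0,0],[0,0,0],[0,0,0],[0,0,0],[0,0,0],[0,0,0]],"spin":[0,0,0,0,0,0]}' 20
python3 -m handwheel '{"claw":[1,1,1,1],"translation":[[0,0,-0.1],[0,0,-0.22],[0,0,-0.36],[0,0,-0.36]],"spin":[0,0,0,0]}'
python3 go.py .649 -.1142 .125
```

```text
clock: 22.55
tool_pos: [0.4569, -0.2391, 0.0167]
tcp_rot: [[-0.126, 0.992, -0.001], [0.992, 0.126, 0.0], [0.0, -0.001, -1.0]]
wrist_force: [0.1, -0.9, 0.3]
width: 1.0
grasp_force: 0.0
clock: 23.3
tool_pos: [0.4566, -0.2395, 0.017]
tcp_rot: [[-0.125, 0.992, 0.0], [0.992, 0.125, 0.0], [0.0, 0.0, -1.0]]
wrist_force: [-0.6, 0.4, 3.8]
width: 0.518
grasp_force: 20.0
clock: 23.8
tool_pos: [0.4581, -0.2403, 0.1271]
tcp_rot: [[-0.125, 0.992, 0.005], [0.992, 0.125, -0.001], [-0.002, 0.005, -1.0]]
wrist_force: [-0.1, -0.8, -1.2]
width: 0.518
grasp_force: 20.0
[0.338 0.684 0.01 ] spin -0.0002 clock 23.8 pos [ 0.4581 -0.2403  0.1271] w 0.518 j7 49.1
```

```bash
python3 -m handwheel '{"claw":[1,1,1,1,1,1,1,1],"translation":[[0.06,0.12,0],[0.12,0.25,0],[0.19,0.38,0],[0.25,0.51,0],[0.31,0.63,0],[0.337,0.685,0],[0.337,0.685,0],[0.337,0.685,0]],"spin":[0,0,0,0,0,0,0,0]}'
python3 go.py .649 -.1147 .03
```

```text
clock: 24.8
tool_pos: [0.6463, -0.1154, 0.1245]
tcp_rot: [[-0.122, 0.992, -0.001], [0.992, 0.122, -0.001], [-0.0, -0.001, -1.0]]
wrist_force: [-0.2, 0.3, -1.1]
width: 0.518
grasp_force: 20.0
[0.001 0.01  0.315] spin -0.0009 clock 24.8 pos [ 0.6463 -0.1154  0.1245] w 0.518 j7 33.3
```

```bash
python3 -m handwheel '{"claw":[1,1,1,1,1,1],"translation":[[0,0.005,0.1],[0,0.005,0.2],[0,0.005,0.28],[0,0.005,0.31],[0,0.005,0.318],[0,0.005,0.318]],"spin":[0,0,0,0,0,0]}'
python3 go.py .649 -.1147 .0265
```

```text
clock: 25.55
tool_pos: [0.6497, -0.1139, 0.0304]
tcp_rot: [[-0.124, 0.992, 0.001], [0.992, 0.124, -0.0], [-0.0, 0.001, -1.0]]
wrist_force: [0.3, 0.3, -1.6]
width: 0.516
grasp_force: 20.0
[-0.002 -0.003  0.013] spin -0.0004 clock 25.55 pos [ 0.6497 -0.1139  0.0304] w 0.516 j7 36.5
```

```bash
python3 -m handwheel '{"claw":[1,1,1,1],"translation":[[0,-0.002,0.007],[0,-0.002,0.012],[0,-0.002,0.014],[0,-0.002,0.014]],"spin":[0,0,0,0]}'
```

```text
clock: 26.05
tool_pos: [0.6492, -0.1135, 0.0271]
tcp_rot: [[-0.125, 0.992, 0.001], [0.992, 0.125, 0.001], [0.0, 0.001, -1.0]]
wrist_force: [-3.1, 0.9, 11.2]
width: 0.522
grasp_force: 20.0
```

```bash
python3 -m handwheel '{"claw":[-0.45,-0.45,-0.45,-0.45],"translation":[[0,0,0],[0,0,0],[0,0,0],[0,0,0]],"spin":[0,0,0,0]}'
python3 -m handwheel '{"claw":[-0.45,-0.45,-0.45,-0.45,-0.45,-0.45,-0.45,-0.45],"translation":[[0,0,-0.12],[0,0,-0.3],[0,0,-0.48],[0,-0.1,-0.55],[0,-0.25,-0.55],[0,-0.4,-0.55],[0,-0.55,-0.55],[0,-0.55,-0.55]],"spin":[0,0,0,0,0,0,0,0]}'
python3 w.py w5 .062 .075; python3 -c "
from h import *; c=snap('scene','scene1'); cv2.imwrite('pics/crop1.png',cv2.resize(c['pixels'][130:370,140:460,::-1],None,fx=2,fy=2))"
```

```text
clock: 26.55
tool_pos: [0.6488, -0.1135, 0.0251]
tcp_rot: [[-0.125, 0.992, -0.0], [0.992, 0.125, -0.0], [-0.0, -0.0, -1.0]]
wrist_force: [0.2, 0.1, -0.5]
width: 0.725
grasp_force: 0.0
clock: 27.55
tool_pos: [0.4823, -0.1346, 0.1904]
tcp_rot: [[-0.122, 0.993, -0.0], [0.993, 0.122, 0.002], [0.002, -0.0, -1.0]]
wrist_force: [0.6, -0.1, -0.0]
width: 0.723
grasp_force: 0.0
321 c 0.6294 0.0328 R 0.0196 z 0.0702 [139.  70.  33.]
1025 c 0.6396 -0.0348 R 0.0227 z 0.0704 [213. 141.  75.]
820 c 0.6496 -0.1121 R 0.0227 z 0.0703 [169. 154. 118.]
```

View pics/crop1.png

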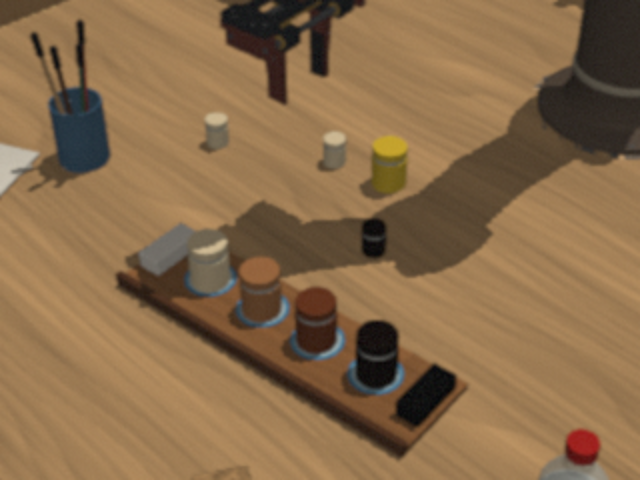

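View pics/w5.png

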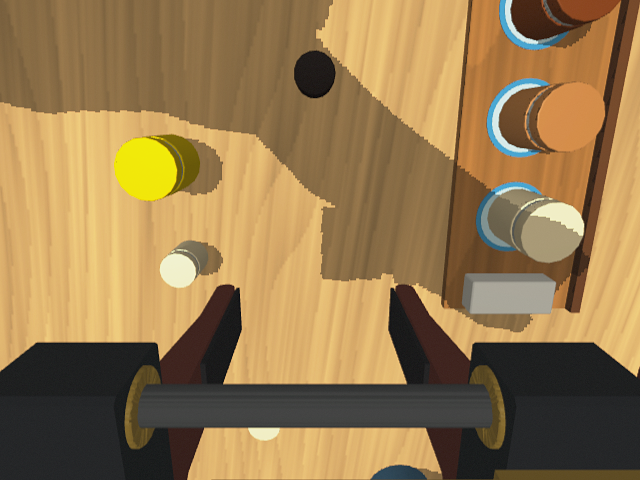

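All four pots stand upright and centred within about 2 mm, with the cream one by the white block and the black one by the black block. The brush jar is untouched and the robot is clear.

```bash
python3 -c "
from station import manip; print(manip.close_job())"
```

```text
the job is handed in; nothing more can be done
None
```

The job is handed in: all four pots stand upright, each within about 2 mm of its circle's centre, graded from the darkest by the black block to the lightest by the white block, with the brush jar untouched, at about 28 s on the robot's clock.

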